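# Stack the case tray and load the blue cast

## Robot

A 7-joint arm with a two-finger parallel gripper is mounted at the origin on a cart in front of the work surface, level with it; the furniture and walls round the work are solid. World frame = base frame: x ahead of the robot, y to its left, z up, the work surface at z = 0. Lengths are in m, angles in rad, forces in N, time in s.
With the tool pointing down it reaches from about 0.425 to 0.925 m from the base axis. Payload 6.8 kg.
Tool frame: the origin (TCP) lies at the very end of the fingers, on their centre line; the grasp point (between the pads) lies 19 mm behind it; z points along the fingers, y is the line along which they close (so a half turn about z gives the same grasp; the last joint's range is limited). The gripper opens to 85 mm and grips with 20 to 120 N. Pads are 22 mm wide; open, the fingers measure 114 mm over their backs; the gripper's body (76 mm by 85 mm) begins 54 mm behind the grasp point. The pads swing forward as they close: fully open they stand 13 mm farther back than shut.
Start: joints at [1.134, 0.477, 0.022, 1.555, -0.011, 1.109, -0.083], TCP at [0.218, -0.639, 0.197] pointing down, gripper open.
Joint ranges: [-2.96, 2.96], [-0.34, 2.1], [-1.41, 1.46], [0.24, 2.44], [-1.37, 4.51], [0.17, 1.92], [-2.96, 2.96]. Speed limits (rad/s): [2.39, 2.39, 3.14, 3.14, 3.14, 3.14, 3.14].

## Interface

Orientations are given as a unit quaternion [w, x, y, z].
In Python, from station import bot gives the robot as it stands.
- The arm moves only by the tool apply_moves, never from a script. Its argument "deltas" is a list of rows, each a list of 3 entries, a list of its own where there are three numbers: the closure, from 0 (fully open) to 1 (shut), then the shift along the tool's x, y, z in units of 0.2 m (1.0 is 0.2 m), then the turn about the tool's z in units of 2 pi rad (1.0 is 2 pi rad). A call has 1 to 12 rows; each row is the pose to reach, as a shift and turn from the pose commanded when the call began, along the tool's axes at that moment, turning the shorter way round; what a row does not reach only later rows make up. A row lasts 1/10 s, in which the tool goes at most 50 mm and 8.59 degrees, less where a joint would pass 70% of its speed; a pose out of reach is approached as far as the arm can. A call with a number of a shift or a turn outside -1 to 1 is refused whole. A call with a gripper value outside its range is refused whole. The fingers move at their own pace and stop on an object; "squeeze" is the grip in N (left out, the last holds). Time passes only in rows, so rows that repeat a pose let the fingers close. It gives the time, the measured TCP pose, the force, the opening and the grip force at its end, in the units of the state.
- bot.get_obs(): the state, without advancing time (a new reading comes with each control period).
- bot.read_camera(name): name is "scene" or "top"; returns a dict with "color" (420x560x3 uint8, red, green, blue), "intrinsics" (3x3 intrinsics, pixels), "k1" (the pictures are not rectified: a ray, as slopes to the right and down, at radius r is drawn at 1 + k1 r^2 times it, then the intrinsics apply), "pose" (4x4, takes a point from camera to world coordinates). Camera axes: x right, y down, z forward; pixel columns grow to the right and rows downward; lengths in m; the calibration is good to about 2 mm. A picture is of the moment at which its call begins. There is no depth.
- bot.hand_in(): hands the job in; it is judged then, once.
Trained networks look in a picture, given as the dict that the camera call returned (one of the last four; its "shot" number tells which), for a name from the list of things; names that differ only in an ending like _2 or _b are one class to them, and where a whole thing is asked for, a point or a joint stands for the part that bears it (a point fixed in the world has none). Each returns a list of dicts, best first, with "confidence" (0 to 1); they miss things now and then, are a little off and sometimes report something else, mostly with a low value. They report only what shows in the picture. A call takes as long as a camera call. They do not tell look-alikes from the thing itself.
- bot.look_for(picture, target): "point" ([x, y, z] in m, in world coordinates, good to about 4 mm: the middle of the surface that is visible of it).
The state is a dict: "t": time; "q": joint angles; "joint_vel": joint speeds; "joint_torque": joint torques, N m; "eef_pos": TCP position; "tool_rot": TCP orientation; "contact_force": force on the tool from outside, world axes, zero at the start; "torque": the same for the moment, N m; "gripper_width": opening from 0.0 (shut) to 1.0 (fully open); "grasp_force": force on a finger pad.
Only numpy, scipy, OpenCV 4.12 (cv2) and the standard library are available. Lean on these libraries where they do the work, as an engineer would, in place of code of your own. Each camera call takes 0.05 s, during which the arm holds its last target. There are 200 camera calls.

## Task

Pick up the blue tray by its handle and stack it on the white tray that stands on the dark soft mat, feeling gently for the fit until all four corner lugs have dropped into the sockets and the tray sits fully home, without ever pressing hard. Then set the dental cast with the blue base upright on the floor of the stacked blue tray, in either half, let go, and leave the other things standing where they are.

Things in the scene. Friction and masses are not known exactly. Their poses are not given: they have to be found in the camera images.
- upper_handle (a point): Centre of the grey handle bar of the loose blue tray (0.2 to 0.35 kg; 200 mm along its x, 150 mm along its y; the same after half a turn). The bar lies along the tray's y: 106 long, 14 wide (x), 16 high, on posts 46 mm either side; 27 mm free below it, then a 5 mm dividing wall. It is 65 mm above the tray's underside, 75 mm above the lug tips on which the tray stands at the start.
- upper_underside (a point): Centre of the blue tray's flat underside; its inner floor is 4 mm higher, its 4 mm walls end 32 mm higher. The wall under the handle parts it into two halves, each 93 mm (x) by 142 mm (y). Four round lugs hang 10 mm below the underside at x = +-77, y = +-52 mm: 12 mm thick, tapered to 10.4 mm at the tip.
- mat: Soft dark mat, 236 (x) x 186 (y) x 12 mm, fixed; origin at the centre of its underside, on the worktop. The white lower tray (200 x 150, 50 high, two casts in it) stands on it, square with it, set down by hand: its centre is up to 9 mm off the mat's centre along the mat's x, and likewise y; its own pose is not given. It cannot slide, but sinks 1 mm per 1.5 N, up to 5 mm, then stops hard.
- lower_top_nominal (a point): Point fixed over the mat's centre, level with the white tray's top (62 mm up, unloaded). At x = +-77, y = +-52 mm from the white tray's true centre, grey 46 mm square pads each have a 14 mm square socket, 13 mm deep. A lug within 2 mm of the socket's middle in x and y drops in. Lugs lying on the pads hold the underside 10 mm above the white tray's top; fully home it lies on it.
- cast_centre (a point): Centre of the base of the loose dental cast with the blue base, 14 mm above its underside (similar casts lie in the white tray). Base 54 mm wide along its x, 66 mm along its y, 27 mm high, octagonal; dark teeth and a wire on top, to 42 mm; 0.09 kg. Pinch the base across its x. Starts upright on the worktop.
- wax_jar: Bystander: loose brown jar with white lid, 52 mm across, 48 mm high; origin at the centre of its underside. To the left of it stands the tall fixed model trimmer (x 0.45 to 0.85 m, y 0.03 to 0.40 m, up to about 0.35 m high): bring the arm round or over it.
- dropper: Bystander: loose white dropper bottle with yellow tip, 24 mm across, 76 mm high; origin at the centre of its underside.
Mind the look-alikes: they are no part of the job. What is shaped like the part that bears cast_centre but pink or yellow is not meant.

How it is judged:
By the outcome, as a careful person would: the job done as asked, in the order asked, and still so for the second after the job is handed in, with the robot touching nothing.
It also fails if it takes over 72 s, if anything falls off the work surface, if the arm or the gripper's body presses on something with over 40 N, if the wrist force passes 120 N, or if a joint passes its speed limit or range.

## Working session

There is one attempt and no reset: what is moved stays moved. The work goes in short steps, Python scripts to look and compute and a tool call to move; the robot and the scene stay as the last step left them, time stands still between calls to the robot, and variables do not carry over. Pictures are saved under pics/ and viewed, at most 10 in all, crops included, and the job is handed in when it is done.

Besides the shell and the picture viewer there is one more tool, called after ">>>" as a command line: name --argument value ..., lists and objects as JSON in quotes. apply_moves: Moves the arm, as the interface text tells. Its arguments: {"type":"object","properties":{"deltas":{"type":"array","items":{"type":"array"}},"squeeze":{"type":"number"}},"required":["deltas"]}

```bash
mkdir -p pics; ls; cat > h.py <<'E'
import numpy as np, cv2
from station import bot
from scipy.spatial.transform import Rotation as R
def pix2ray(p,uv):
    K=p['intrinsics'];k=p['k1']
    d=np.array([(uv[0]-K[0][2])/K[0][0],(uv[1]-K[1][2])/K[1][1]]);s=d.copy()
    for _ in range(30): s=d/(1+k*(s@s))
    T=np.array(p['pose']); return T[:3,3],T[:3,:3]@np.array([s[0],s[1],1])
def atz(p,uv,z):
    o,d=pix2ray(p,uv); return o+d*(z-o[2])/d[2]
def proj(p,X):
    T=np.array(p['pose']);c=T[:3,:3].T@(np.array(X)-T[:3,3]);s=c[:2]/c[2];s=s*(1+p['k1']*(s@s));K=p['intrinsics']
    return np.array([K[0][0]*s[0]+K[0][2],K[1][1]*s[1]+K[1][2]])
def save(p,n,crop=None,f=1):
    im=cv2.cvtColor(np.asarray(p['color']),cv2.COLOR_RGB2BGR)
    if crop: im=im[crop[1]:crop[3],crop[0]:crop[2]]
    cv2.imwrite('pics/'+n,cv2.resize(im,None,fx=f,fy=f,interpolation=cv2.INTER_CUBIC))
def st():
    o=bot.get_obs(); q=o['tool_rot'];r=R.from_quat([q[1],q[2],q[3],q[0]])
    M=r.as_matrix(); return o,M
E
cat > a.py <<'E'
from h import *
for n in('scene','top'):
    p=bot.read_camera(n); np.set_printoptions(precision=4,suppress=True)
    save(p,n+'0.png'); print(n,np.array(p['pose'])[:3,3],p['k1'],p['intrinsics'][0][0])
    for t in('upper_handle','upper_underside','mat','cast_centre','wax_jar','dropper'):
        for d in bot.look_for(p,t): print(t,np.round(d['point'],4),round(d['confidence'],2),proj(p,d['point']).round())
    a=cv2.imread('pics/'+n+'0.png')
o,M=st();print(o['eef_pos'],M,o['t'],o['contact_force'])
E
python3 a.py
```

```text
pics
scene [0.2727 0.4513 0.6495] -0.12827468503423056 426.7116881621491
upper_handle [ 0.4953 -0.0838  0.0182] 0.66 [309. 269.]
upper_underside [ 0.4973 -0.0864  0.0195] 0.85 [309. 267.]
mat [ 0.5162 -0.3763  0.0364] 0.6 [353. 183.]
mat [ 0.4948 -0.0864  0.0168] 0.21 [310. 269.]
cast_centre [0.4821 0.095  0.0155] 0.93 [270. 340.]
cast_centre [ 0.4645 -0.2172  0.0183] 0.6 [348. 234.]
cast_centre [ 0.6481 -0.2204  0.014 ] 0.55 [275. 209.]
top [ 0.5272 -0.1717  1.1374] 0.01915285510419074 522.3923748402148
upper_handle [ 0.5013 -0.0912  0.014 ] 0.84 [240. 270.]
upper_underside [ 0.4998 -0.0918  0.0116] 0.71 [241. 271.]
mat [ 0.5276 -0.4065  0.0151] 0.7 [388. 259.]
cast_centre [ 0.4722 -0.226   0.0174] 0.96 [303. 285.]
cast_centre [0.4789 0.0844 0.0209] 0.7 [157. 281.]
cast_centre [ 0.6522 -0.2303  0.0189] 0.64 [306. 200.]
wax_jar [ 0.764  -0.0278  0.0451] 0.95 [211. 146.]
dropper [ 0.6998 -0.1356  0.0401] 0.51 [262. 177.]
dropper [ 0.7636 -0.0271  0.0464] 0.41 [211. 146.]
[ 0.218  -0.6388  0.1971] [[ 0.9464  0.3229  0.0001]
 [ 0.3229 -0.9464 -0.    ]
 [ 0.      0.0001 -1.    ]] 0.7 [-0.0742  0.5428  1.0847]
```

View pics/top0.png

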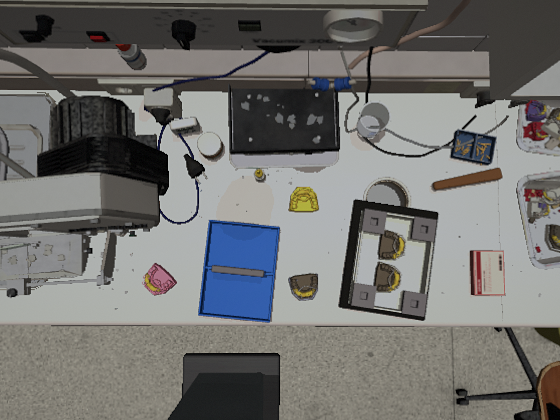

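View pics/scene0.png

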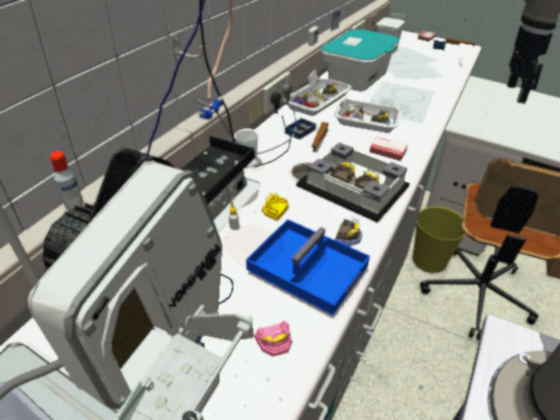

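The top view shows three casts: dark/blue-grey at (303,286), yellow at (304,200) and pink at (158,279). By the description I choose (303,286). The blue tray is at (240,270) and its bar runs (210,268) to (268,273). The white tray pads are at (375,222), (421,228), (364,296) and (411,302). Next is a close crop to check the choice.

```bash
cat > b.py <<'E'
from h import *
p=bot.read_camera('top'); save(p,'c1.png',(195,180,455,340),3)
E
python3 b.py
```

```text
(no output)
```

View pics/c1.png

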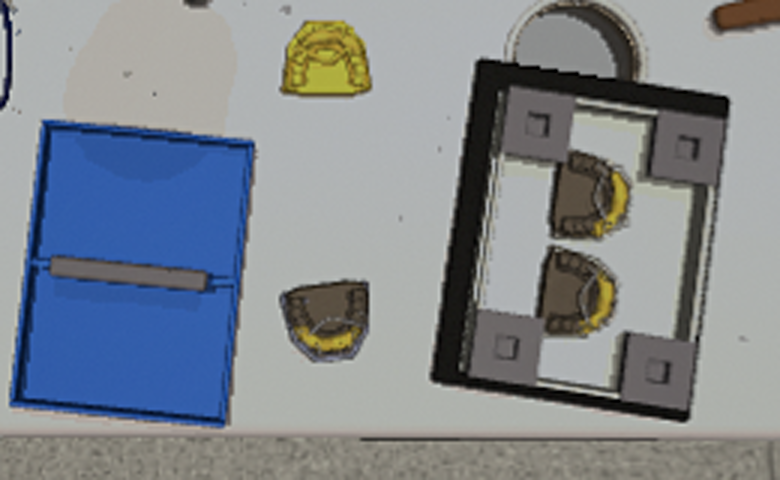

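The chosen cast, at crop (325,320), has a bluish-grey rim. Yellow is at (326,60). The white tray's sockets are at crop (538,124), (687,147), (506,347) and (658,370), and the handle bar runs (52,267)-(208,282). Next I refine these numerically.

```bash
cat > m.py <<'E'
from h import *
np.set_printoptions(precision=4,suppress=True)
p=bot.read_camera('top'); im=np.asarray(p['color']); 
g=cv2.cvtColor(im,cv2.COLOR_RGB2GRAY).astype(float)
# sockets
S=[]
for u,v in [(538,124),(687,147),(506,347),(658,370)]:
    u=(u+.5)/3-.5+195; v=(v+.5)/3-.5+180
    for _ in range(4):
        r=6; u0,v0=int(round(u)),int(round(v)); w=g[v0-r:v0+r+1,u0-r:u0+r+1]
        W=np.clip(np.median(w)-6-w,0,25); yy,xx=np.mgrid[-r:r+1,-r:r+1]; u=u0+(W*xx).sum()/W.sum(); v=v0+(W*yy).sum()/W.sum()
    S.append(atz(p,(u,v),0.0615)); print('sock',u,v,S[-1])
S=np.array(S); c=S.mean(0); ex=((S[0]+S[1])-(S[2]+S[3]))/2; ey=((S[0]+S[2])-(S[1]+S[3]))/2
print('white c',c,np.linalg.norm(ex),np.linalg.norm(ey),'yaw',np.degrees([np.arctan2(ex[1],ex[0]),np.arctan2(-ey[0],ey[1])]))
hsv=cv2.cvtColor(im,cv2.COLOR_RGB2HSV)
m=cv2.inRange(hsv,(100,150,60),(125,255,255)); m[:,:195]=0;m[:,290:]=0;m[:200]=0;m[330:]=0
ct=max(cv2.findContours(m,cv2.RETR_EXTERNAL,cv2.CHAIN_APPROX_NONE)[0],key=cv2.contourArea)
h=np.array([atz(p,q,0.042)[:2] for q in ct[:,0].astype(float)],np.float32)
print('blue rim',cv2.minAreaRect(h))
sub=hsv[258:285,203:275]; bm=((sub[...,1]<70)).astype(np.uint8)
n,l,s,ce=cv2.connectedComponentsWithStats(bm); i=1+np.argmax([s[k,4] if abs(ce[k][0]-36)<15 else 0 for k in range(1,n)])
ys,xs=np.nonzero(l==i); P=np.array([atz(p,(x+203,y+258),0.083)[:2] for x,y in zip(xs,ys)],np.float32)
print('bar',cv2.minAreaRect(P),P.mean(0))
# cast: non-background
sub=im[268:306,284:324].astype(int); bg=np.median(im[240:262,290:330].reshape(-1,3),0); cm=(np.abs(sub-bg).sum(2)>60).astype(np.uint8)
n,l,s,ce=cv2.connectedComponentsWithStats(cm); i=1+np.argmax(s[1:,4]); ys,xs=np.nonzero(l==i)
for z in(0.0,.027): 
    P=np.array([atz(p,(x+284,y+268),z)[:2] for x,y in zip(xs,ys)],np.float32); print('cast',z,cv2.minAreaRect(P),P.mean(0))
big=cv2.resize(im[265:310,280:328][...,::-1],None,fx=8,fy=8,interpolation=cv2.INTER_CUBIC)
q=bot.read_camera('scene'); b2=np.asarray(q['color'])[205:255,325:373][...,::-1]
b2=cv2.resize(b2,None,fx=8,fy=8,interpolation=cv2.INTER_CUBIC)[:360]
cv2.imwrite('pics/cast.png',np.hstack([big,b2]))
E
python3 m.py
```

```text
sock 375.0612777053455 220.19426336375489 [ 0.6071 -0.3715  0.0615]
sock 425.2048192771084 228.10307898259705 [ 0.5914 -0.4748  0.0615]
sock 364.6469696969697 295.6469696969697 [ 0.4527 -0.3487  0.0615]
sock 415.58367346938775 303.8408163265306 [ 0.4369 -0.4522  0.0615]
white c [ 0.522  -0.4118  0.0615] 0.15606479512543553 0.10455570809264464 yaw [-8.3796 -8.6495]
blue rim ((0.5021721720695496, -0.09015585482120514), (0.14852352440357208, 0.1982523500919342), 84.52244567871094)
bar ((0.5023868680000305, -0.09049396216869354), (0.10355082899332047, 0.012868646532297134), 84.63849639892578) [ 0.5023 -0.0905]
cast 0.0 ((0.4672244191169739, -0.224881112575531), (0.057704512029886246, 0.06275258958339691), 0.34957820177078247) [ 0.4683 -0.2273]
cast 0.027 ((0.4686491787433624, -0.22361907362937927), (0.0563347227871418, 0.06126291677355766), 0.3494904935359955) [ 0.4697 -0.226 ]
```

View pics/cast.png

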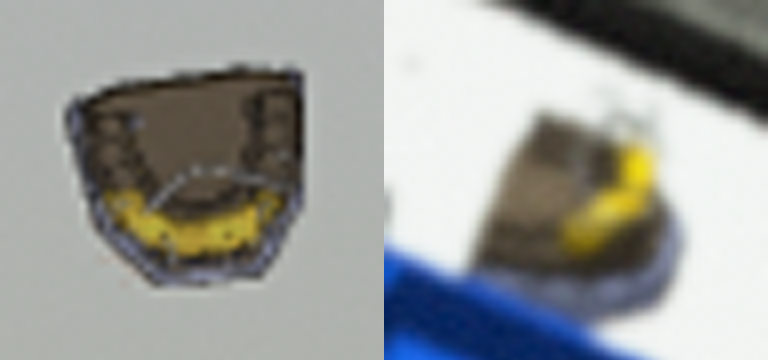

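The scene crop confirms it: blue-lavender base under the dark/yellow teeth. The posterior edge is tilted about +7° in yaw. Now I plan the legs to the handle.

```bash
cat > plan.py <<'E'
from h import *
import sys
def plan(wps):
    o,M=st(); P=np.array(o['eef_pos']); a=np.degrees(np.arctan2(M[1,0],M[0,0])); print('now',P.round(4),'ang',round(a,2),'tilt',M[:2,2].round(4),'t',round(o['t'],2),'F',np.round(o['contact_force'],1))
    for w in wps:
        t=np.array(w[:3]); an=w[3]; c,s=np.cos(np.radians(a)),np.sin(np.radians(a)); d=t-P
        dt=-((an-a+180)%360-180)/360
        print(w,'->',np.round(np.array([c*d[0]+s*d[1], s*d[0]-c*d[1], -d[2]])/.2,4),round(dt,4)); P=t;a=an
if __name__=='__main__': plan(eval(sys.argv[1]))
E
python3 plan.py "[(.313,-.456,.197,40),(.408,-.273,.197,62),(.5023,-.0903,.17,84.6),(.5023,-.0903,.056,84.6)]"
```

```text
now [ 0.218  -0.6389  0.1971] ang 18.84 tilt [ 0.     -0.0001] t 0.85 F [ 0.1 -0.5  0.3]
(0.313, -0.456, 0.197, 40) -> [ 7.448e-01 -7.119e-01  7.000e-04] -0.0588
(0.408, -0.273, 0.197, 62) -> [ 0.952  -0.3956 -0.    ] -0.0611
(0.5023, -0.0903, 0.17, 84.6) -> [ 1.0279 -0.0126  0.135 ] -0.0628
(0.5023, -0.0903, 0.056, 84.6) -> [0.   0.   0.57] -0.0
```

>>> apply_moves --deltas '[[0, [0.2, -0.2, 0], -0.015], [0, [0.4, -0.38, 0], -0.03], [0, [0.6, -0.57, 0], -0.045], [0, [0.745, -0.712, 0], -0.059], [0, [0.745, -0.712, 0], -0.059], [0, [0.745, -0.712, 0], -0.059]]'

```text
t: 1.45
eef_pos: [0.3143, -0.4547, 0.1976]
tool_rot: [0.0, 0.939, 0.344, 0.0]
contact_force: [0.8, -1.1, 0.6]
gripper_width: 1.003
grasp_force: 0.0
```

>>> apply_moves --deltas '[[0, [0.24, -0.1, 0], -0.015], [0, [0.48, -0.2, 0], -0.03], [0, [0.72, -0.3, 0], -0.045], [0, [0.952, -0.396, 0], -0.061], [0, [0.952, -0.396, 0], -0.061], [0, [0.952, -0.396, 0], -0.061]]'

```text
t: 2.05
eef_pos: [0.4083, -0.2731, 0.1973]
tool_rot: [0.0, 0.857, 0.515, 0.0]
contact_force: [-0.5, -0.6, -0.4]
gripper_width: 0.999
grasp_force: 0.0
```

>>> apply_moves --deltas '[[0, [0.24, 0, 0.03], -0.015], [0, [0.48, 0, 0.06], -0.03], [0, [0.72, 0, 0.1], -0.045], [0, [0.95, -0.012, 0.135], -0.063], [0, [1.0, -0.012, 0.135], -0.063], [0, [1.0, -0.012, 0.135], -0.063], [0, [1.0, -0.012, 0.135], -0.063]]'

```text
t: 2.75
eef_pos: [0.4989, -0.0983, 0.1699]
tool_rot: [0.0, 0.741, 0.672, -0.001]
contact_force: [-0.1, 0.2, 0.7]
gripper_width: 1.001
grasp_force: 0.0
```

```bash
python3 plan.py "[(.5023,-.0903,.09,84.6),(.5023,-.0903,.056,84.6)]"; cat >> h.py <<'E'
E
python3 - <<'E'
from h import *
p=bot.read_camera('scene'); save(p,'near.png',(230,150,430,300),4)
o,M=st()
for z in (0,.0,): print(proj(p,o['eef_pos']))
E
```

```text
now [ 0.4989 -0.0983  0.1699] ang 84.42 tilt [-0.0008 -0.0012] t 2.75 F [-0.1  0.2  0.7]
(0.5023, -0.0903, 0.09, 84.6) -> [0.0414 0.0131 0.3994] -0.0005
(0.5023, -0.0903, 0.056, 84.6) -> [0.   0.   0.17] -0.0
[315.00100315 205.28311178]
[315.00100315 205.28311178]
```

>>> apply_moves --deltas '[[0, [0.02, 0.006, 0.15], 0], [0.3, [0.041, 0.013, 0.3], 0], [0.4, [0.041, 0.013, 0.45], 0], [0.4, [0.041, 0.013, 0.57], 0], [0.4, [0.041, 0.013, 0.57], 0], [0.4, [0.041, 0.013, 0.57], 0]]'

```text
t: 3.4
eef_pos: [0.5025, -0.0888, 0.0565]
tool_rot: [0.0, 0.74, 0.673, -0.0]
contact_force: [-0.0, -0.4, 0.7]
gripper_width: 0.6
grasp_force: 0.0
```

```bash
python3 plan.py "[(.5023,-.0903,.056,84.6)]"; python3 - <<'E'
from h import *
p=bot.read_camera('scene'); save(p,'near.png',(230,170,430,310),4)
E
```

```text
now [ 0.5025 -0.0888  0.0565] ang 84.56 tilt [-0.0004 -0.0006] t 3.4 F [-0.  -0.4  0.7]
(0.5023, -0.0903, 0.056, 84.6) -> [-0.0076 -0.0003  0.0025] -0.0001
```

View pics/near.png

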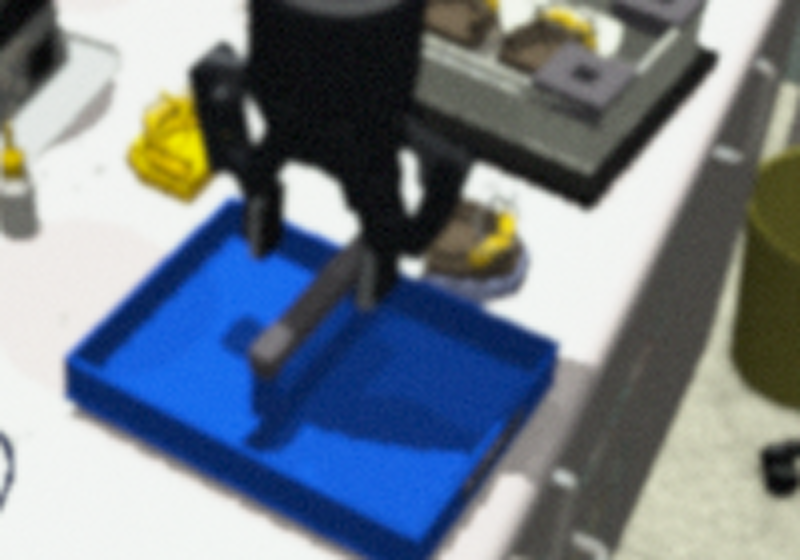

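The fingers straddle the bar, at (260,230) and (370,285), with the bar between them, so I close. Then I lift slowly.

>>> apply_moves --deltas '[[1, [-0.007, 0, 0], 0], [1, [-0.007, 0, 0], 0], [1, [-0.007, 0, 0], 0], [1, [-0.007, 0, 0], 0], [1, [-0.007, 0, 0], 0], [1, [-0.007, 0, 0], 0], [1, [-0.007, 0, 0], 0], [1, [-0.007, 0, 0], 0]]' --squeeze 60

```text
t: 4.25
eef_pos: [0.5026, -0.0885, 0.0561]
tool_rot: [-0.0, 0.739, 0.674, -0.0]
contact_force: [-0.2, -0.2, 0.2]
gripper_width: 0.004
grasp_force: 0.0
```

>>> apply_moves --deltas '[[1, [0, 0, -0.05], 0], [1, [0, 0, -0.15], 0], [1, [0, 0, -0.3], 0], [1, [0, 0, -0.45], 0], [1, [0, 0, -0.6], 0], [1, [0, 0, -0.7], 0], [1, [0, 0, -0.75], 0], [1, [0, 0, -0.75], 0]]'

```text
t: 5.05
eef_pos: [0.5034, -0.0885, 0.2076]
tool_rot: [0.001, 0.739, 0.674, 0.001]
contact_force: [0.7, 0.0, -0.7]
gripper_width: -0.0
grasp_force: 0.0
```

```bash
cat > tray.py <<'E'
from h import *
# measure held blue tray: bar and rim relative to TCP
o,M=st(); p=bot.read_camera('top'); im=np.asarray(p['color']); hsv=cv2.cvtColor(im,cv2.COLOR_RGB2HSV)
m=cv2.inRange(hsv,(100,150,40),(125,255,255)); m[:150]=0
m=cv2.morphologyEx(m,cv2.MORPH_OPEN,np.ones((3,3)))
cs=cv2.findContours(m,cv2.RETR_EXTERNAL,cv2.CHAIN_APPROX_NONE)[0]; pts=np.vstack([c for c in cs if cv2.contourArea(c)>150])[:,0].astype(float)
z=o['eef_pos'][2]+.019-.065+.032
h=np.array([atz(p,q,z)[:2] for q in pts],np.float32); r=cv2.minAreaRect(h); print('z rim',z,r,'TCP',o['eef_pos'],'ang',np.degrees(np.arctan2(M[1,0],M[0,0])))
E
python3 tray.py; python3 -c "
from h import *
o,M=st();print(o['contact_force'],o['gripper_width'],o['grasp_force'],o['torque'])
p=bot.read_camera('scene'); save(p,'lift.png',(180,80,460,290),2.8)"
```

```text
z rim 0.19361264601749673 ((0.5057640671730042, -0.10168597102165222), (0.12745362520217896, 0.17044737935066223), 84.64450073242188) TCP [ 0.5034039  -0.08854561  0.20761265] ang 84.71219607640242
[ 0.39225467  0.25388034 -0.69061368] 0.0014083547957219641 0.0 [0.04218222 0.01137587 0.04088135]
```

View pics/lift.png

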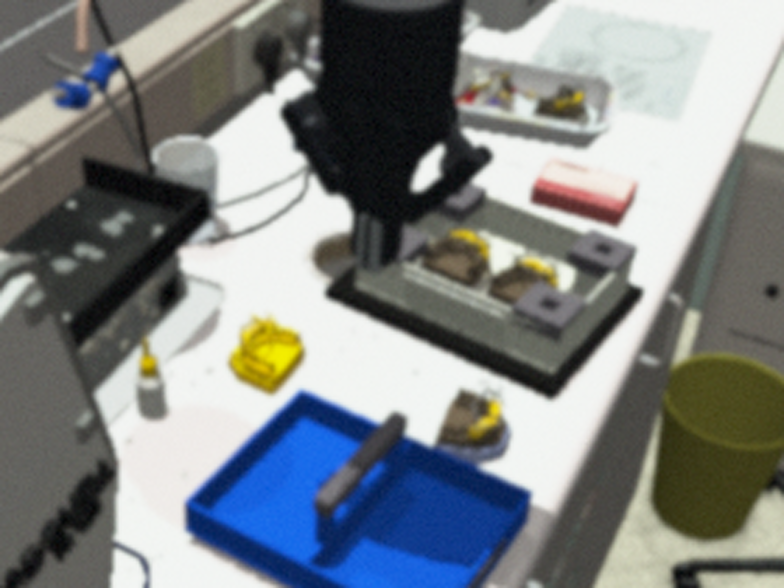

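```bash
python3 - <<'E'
from h import *
p=bot.read_camera('scene')
for z in (.06,.075,.083): print(proj(p,[.5023,-.0905,z]))
t=bot.read_camera('top')
for z in (.06,.075,.083): print(proj(t,[.5023,-.0905,z]))
o,M=st(); print('tcp scene',proj(p,o['eef_pos']),'top',proj(t,o['eef_pos']))
hs=np.hstack([cv2.resize(np.asarray(p['color'])[120:300,230:370],(420,540)),cv2.resize(np.asarray(t['color'])[200:330,195:287],(370,523)) if 0 else cv2.resize(np.asarray(t['color'])[200:335,195:285],(360,540))])
cv2.imwrite('pics/both.png',hs[...,::-1])
for d in bot.look_for(p,'upper_handle')+bot.look_for(t,'upper_handle'): print(d)
E
```

```text
[308.18800009 250.8828501 ]
[308.58612433 245.36528544]
[308.80190289 242.36745653]
[238.3549277  270.37718538]
[237.79221385 270.54718648]
[237.485533   270.63983857]
tcp scene [312.23736409 192.23610392] top [230.98348526 272.61745361]
{'point': [0.4924, -0.0851, 0.0161], 'confidence': 0.67}
{'point': [0.4633, -0.2203, 0.0163], 'confidence': 0.33}
{'point': [0.5312, -0.1274, 0.0146], 'confidence': 0.56}
```

View pics/both.png

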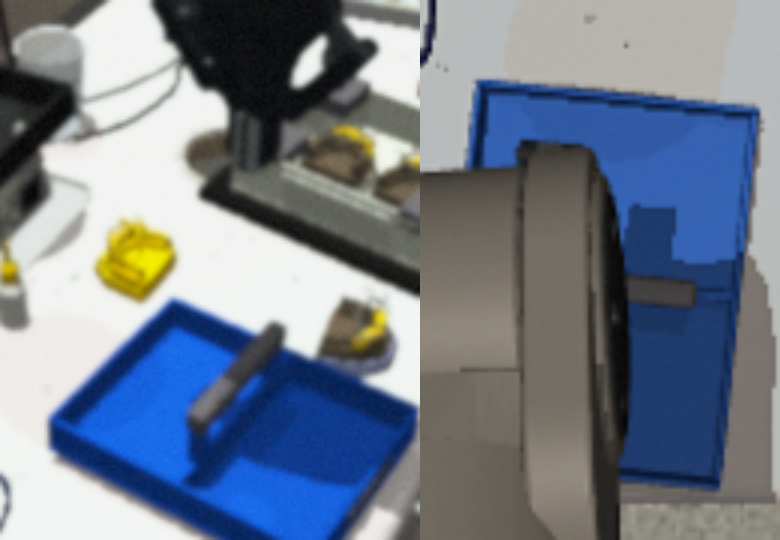

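The grasp missed: the fingers shut on nothing. In the scene view the fingertips at about (313,176) appear higher than the projected TCP at (312,192), so the real tips seem to sit some 30 mm short of the reported TCP. Going lower with open fingers is safe in either case, because the wall top is at z 0.040 and the floor at 0.014.

>>> apply_moves --deltas '[[0.3, [0, 0, 0.1], 0], [0.3, [0, 0, 0.25], 0], [0.3, [0, 0, 0.4], 0], [0.3, [0, 0, 0.55], 0], [0.3, [0, 0, 0.7], 0], [0.3, [0, 0, 0.78], 0], [0.3, [0, 0, 0.82], 0], [0.3, [0, 0, 0.85], 0], [0.3, [0, 0, 0.85], 0]]'

```text
t: 6.25
eef_pos: [0.5025, -0.0884, 0.0358]
tool_rot: [-0.0, 0.739, 0.674, -0.0]
contact_force: [0.1, 0.8, 0.8]
gripper_width: 0.698
grasp_force: 0.0
```

```bash
python3 - <<'E'
from h import *
o,M=st(); print(o['eef_pos'],o['contact_force'],o['gripper_width'],o['q'])
p=bot.read_camera('scene'); print(proj(p,o['eef_pos'])); save(p,'near2.png',(230,130,430,310),3.3)
E
```

```text
[ 0.50249908 -0.08838729  0.03582179] [0.10031476 0.83829695 0.82817879] 0.6983623157971617 [ 0.3992584   0.46849027 -0.42674772  2.05297959  0.30157272  0.67989763
 -0.31571081]
[307.0052621  260.14499214]
```

View pics/near2.png

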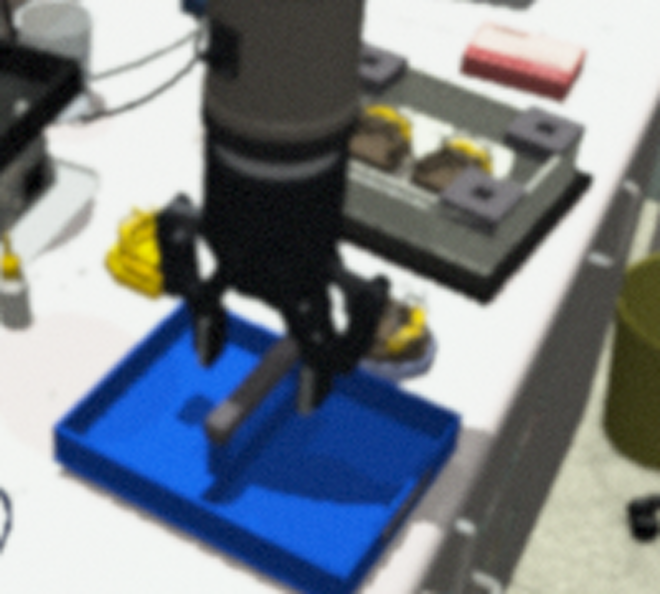

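Now the fingers, tips at about (205,362) and (310,412), straddle the bar's middle. I close here.

>>> apply_moves --deltas '[[1, [0, 0, 0], 0], [1, [0, 0, 0], 0], [1, [0, 0, 0], 0], [1, [0, 0, 0], 0], [1, [0, 0, 0], 0], [1, [0, 0, 0], 0], [1, [0, 0, 0], 0], [1, [0, 0, 0], 0]]' --squeeze 60

```text
t: 7.1
eef_pos: [0.5031, -0.0886, 0.0369]
tool_rot: [0.0, 0.739, 0.674, 0.0]
contact_force: [-1.2, 0.4, 5.6]
gripper_width: 0.145
grasp_force: 60.0
```

>>> apply_moves --deltas '[[1, [0, 0, -0.03], 0], [1, [0, 0, -0.08], 0], [1, [0, 0, -0.15], 0], [1, [0, 0, -0.25], 0], [1, [0, 0, -0.35], 0], [1, [0, 0, -0.45], 0], [1, [0, 0, -0.55], 0], [1, [0, 0, -0.6], 0], [1, [0, 0, -0.6], 0], [1, [0, 0, -0.6], 0]]'

```text
t: 8.1
eef_pos: [0.5022, -0.0886, 0.1558]
tool_rot: [-0.0, 0.739, 0.674, -0.0]
contact_force: [-0.5, -0.6, -2.3]
gripper_width: 0.142
grasp_force: 59.0
```

```bash
cat > tri.py <<'E'
from h import *
from scipy.optimize import least_squares
# fit held tray pose (x,y,z rim,yaw,tilts) to blue rim silhouettes in the scene camera
def blue(p):
    im=np.asarray(p['color']); hsv=cv2.cvtColor(im,cv2.COLOR_RGB2HSV)
    m=cv2.inRange(hsv,(100,150,50),(125,255,255)); return m
o,M=st(); print(o['eef_pos'],'ang',np.degrees(np.arctan2(M[1,0],M[0,0])),'F',np.round(o['contact_force'],2),'T',np.round(o['torque'],3),o['gripper_width'],o['t'])
p=bot.read_camera('scene'); t=bot.read_camera('top')
def corners(p):
    m=blue(p); n,l,s,c=cv2.connectedComponentsWithStats(m); i=1+np.argmax(s[1:,4])
    ct=max(cv2.findContours((l==i).astype(np.uint8),cv2.RETR_EXTERNAL,cv2.CHAIN_APPROX_NONE)[0],key=cv2.contourArea)
    return cv2.convexHull(ct)[:,0].astype(np.float32),s[i]
H,s=corners(p); H2,s2=corners(t); print('areas',s,s2)
def pts(v):
    r=R.from_euler('xyz',v[3:6]).as_matrix(); return [np.array(v[:3])+r@np.array([sx*.1,sy*.075,z]) for z in(0,.032) for sx in(-1,1) for sy in(-1,1)]
def hull(v,p): return cv2.convexHull(np.array([proj(p,q) for q in pts(v)],np.float32))
def res(v):
    h=hull(v,p); r=[cv2.pointPolygonTest(h,(float(a),float(b)),True) for a,b in H]
    h2=cv2.convexHull(H.reshape(-1,1,2)); r+=[cv2.pointPolygonTest(h2,tuple(map(float,q[0])),True) for q in h]
    r=np.array(r[:len(H)]); return np.concatenate([r-0.3,[ (v[3])*100,(v[4])*100]])
def fit(v0):
    # fixed-length residual: contour points only, plus weak tilt prior
    return least_squares(res,v0,loss='soft_l1',diff_step=1e-4,x_scale=[.01,.01,.01,.05,.05,.05])
a=np.arctan2(M[1,0],M[0,0])-np.pi/2
v0=[o['eef_pos'][0],o['eef_pos'][1],o['eef_pos'][2]+.019-.065+.01,0.001,0.001,a]
f=fit(v0); v=f.x; print('underside',v[:3].round(4),'rpy deg',np.degrees(v[3:]).round(2),'rms',np.sqrt((f.fun**2).mean()).round(2), 'offset z TCP-under',o['eef_pos'][2]-v[2])
E
python3 tri.py
```

```text
[ 0.50216252 -0.08856985  0.15584316] ang 84.71012998580231 F [-0.48 -0.62 -2.28] T [0.063 0.009 0.004] 0.14179782795201362 8.1
areas [ 244  175  136   96 6733] [ 198  216   81  114 3747]
underside [ 0.5047 -0.1024  0.1208] rpy deg [-0.   -0.   -6.15] rms 0.24 offset z TCP-under 0.03506482080370925
```

```bash
python3 plan.py "[(.512,-.25,.156,83),(.5225,-.410,.156,81.5)]"
```

```text
now [ 0.5017 -0.0884  0.1551] ang 84.72 tilt [-0.0019  0.0003] t 8.2 F [ 0.6 -0.7 -2. ]
(0.512, -0.25, 0.156, 83) -> [-0.7997  0.1254 -0.0044] 0.0048
(0.5225, -0.41, 0.156, 81.5) -> [-0.7876  0.1496 -0.    ] 0.0042
```

>>> apply_moves --deltas '[[1, [-0.05, 0.01, 0], 0], [1, [-0.15, 0.03, 0], 0.002], [1, [-0.28, 0.05, 0], 0.002], [1, [-0.42, 0.07, 0], 0.003], [1, [-0.55, 0.09, 0], 0.004], [1, [-0.68, 0.11, 0], 0.005], [1, [-0.8, 0.125, 0], 0.005]]'

```text
t: 8.9
eef_pos: [0.512, -0.2539, 0.1555]
tool_rot: [-0.0, 0.75, 0.661, -0.001]
contact_force: [-0.3, 0.4, -2.0]
gripper_width: 0.143
grasp_force: 59.0
```

>>> apply_moves --deltas '[[1, [-0.13, 0.02, 0], 0.001], [1, [-0.26, 0.05, 0], 0.002], [1, [-0.39, 0.075, 0], 0.003], [1, [-0.52, 0.1, 0], 0.004], [1, [-0.64, 0.12, 0], 0.004], [1, [-0.73, 0.14, 0], 0.004], [1, [-0.78, 0.15, 0], 0.004], [1, [-0.788, 0.15, 0], 0.004], [1, [-0.788, 0.15, 0], 0.004], [1, [-0.788, 0.15, 0], 0.004]]'

```text
t: 9.9
eef_pos: [0.5233, -0.4089, 0.156]
tool_rot: [-0.0, 0.757, 0.653, 0.0]
contact_force: [0.1, 0.1, -3.2]
gripper_width: 0.14
grasp_force: 59.0
```

```bash
python3 plan.py "[(.5225,-.41,.13,81.5)]"; cat > fit2.py <<'E'
from tri import *
# joint fit: scene hull full, top: visible hull points only where hull matches (soft loss)
def res2(v):
    h2=hull(v,t); r2=np.array([cv2.pointPolygonTest(h2,(float(a),float(b)),True) for a,b in H2])
    h1=hull(v,p); r1=np.array([cv2.pointPolygonTest(h1,(float(a),float(b)),True) for a,b in H])
    return np.concatenate([r1-.3,r2-.3,[v[3]*100,v[4]*100]])
f=least_squares(res2,v,loss='cauchy',f_scale=.4,diff_step=1e-4,x_scale=[.01,.01,.01,.05,.05,.05]); w=f.x
print('JOINT',w[:3].round(4),np.degrees(w[3:]).round(2)); print('top res',f.fun[len(H):-2].round(1)); print('scene res',f.fun[:len(H)].round(1)); save(t,'t2.png')
E
python3 fit2.py
```

```text
now [ 0.5233 -0.4089  0.156 ] ang 81.56 tilt [-0.0001  0.0008] t 9.9 F [ 0.1  0.1 -3.2]
(0.5225, -0.41, 0.13, 81.5) -> [-0.0058 -0.0032  0.1301] 0.0002
[ 0.5232997  -0.40894572  0.15602666] ang 81.55695377798747 F [ 0.11  0.08 -3.16] T [-0.01   0.024  0.014] 0.14040971525913637 9.9
areas [ 308  110  105   62 3447] [ 356  203   96  116 5366]
underside [ 0.5271 -0.4169  0.1258] rpy deg [ 0.   -0.49 -8.91] rms 0.98 offset z TCP-under 0.03021469534299842
JOINT [ 0.5238 -0.4079  0.1321] [-0.   -0.07 -8.03]
top res [-0.3 -0.4  0.2  1.1  0.3  0.   1.  -0.2 -0.2  0.   0.1  0.   0.8  0.6
  0.2]
scene res [ 1.  -1.8  1.6  1.   0.8  1.  -0.2 -0.6 -0.6 -0.  -0.1  0.1  0.8  1.3
  2.  -0.  -0.1 -0.5 -0.7  2.3  1.7]
```

```bash
python3 plan.py "[(.5221,-.4112,.104,81.5)]"
```

```text
now [ 0.5234 -0.409   0.1562] ang 81.57 tilt [0.0001 0.0004] t 10.0 F [-0.3  0.1 -2.7]
(0.5221, -0.4112, 0.104, 81.5) -> [-0.0119 -0.005   0.2612] 0.0002
```

>>> apply_moves --deltas '[[1, [-0.012, -0.005, 0.05], 0], [1, [-0.012, -0.005, 0.1], 0], [1, [-0.012, -0.005, 0.15], 0], [1, [-0.012, -0.005, 0.2], 0], [1, [-0.012, -0.005, 0.24], 0], [1, [-0.012, -0.005, 0.26], 0], [1, [-0.012, -0.005, 0.26], 0], [1, [-0.012, -0.005, 0.26], 0]]'

```text
t: 10.8
eef_pos: [0.522, -0.4125, 0.1044]
tool_rot: [0.0, 0.758, 0.653, 0.0]
contact_force: [-0.6, -0.1, -2.8]
gripper_width: 0.147
grasp_force: 59.0
```

```bash
python3 fit2.py; python3 - <<'E'
from h import *
p=bot.read_camera('top'); t=bot.read_camera('scene')
a=cv2.resize(np.asarray(p['color'])[185:325,330:450],(480,560),interpolation=cv2.INTER_CUBIC); b=cv2.resize(np.asarray(t['color'])[100:240,280:360],(320,560),interpolation=cv2.INTER_CUBIC)
cv2.imwrite('pics/over.png',np.hstack([a,b])[...,::-1])
E
```

```text
[ 0.52202795 -0.4125216   0.10435367] ang 81.47823261307009 F [-0.6  -0.06 -2.78] T [ 0.08   0.002 -0.014] 0.14739876777065705 10.8
areas [ 311  128   99   62 3364] [ 355  206   90  111 4806]
underside [ 0.5284 -0.44    0.0605] rpy deg [ 0.02 -0.16 -8.52] rms 0.57 offset z TCP-under 0.04382881682421911
JOINT [ 0.5225 -0.4125  0.0777] [ 0.11  0.25 -7.65]
top res [-0.9 -0.7 -0.   0.3  0.2  0.1  3.1 -0.  -0.6 -0.6 -0.2  0.2  0.4 -0.1
  0.8 -0.5]
scene res [ 0.1 -0.2  1.   0.7  0.5  0.9  0.8 -0.3 -0.5  0.4  0.5  0.1  0.9  1.5
  3.1  1.7  0.8  0.4 -0.2  1.9  1.1]
```

View pics/over.png

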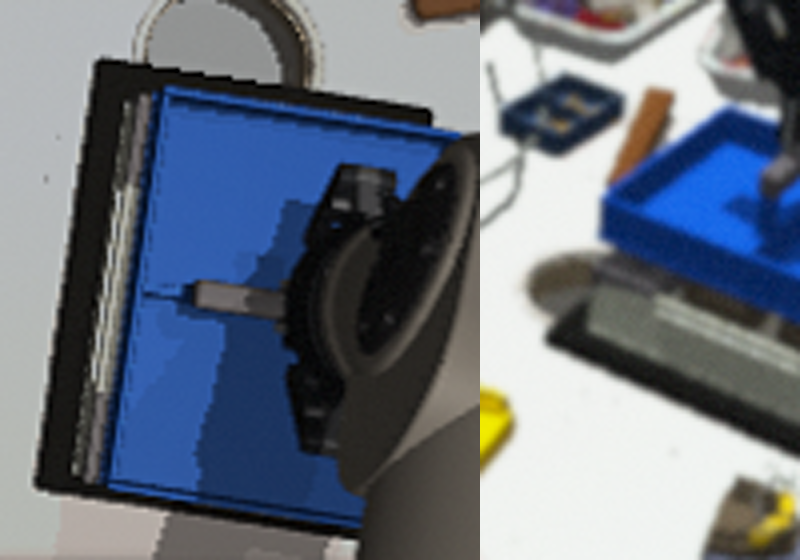

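```bash
cat > edge.py <<'E'
from h import *
def edges(zr,yaw=-8.5):
    p=bot.read_camera('top'); im=np.asarray(p['color']).astype(float); o,M=st()
    b=im[...,2]-im[...,0]; b=cv2.GaussianBlur(b,(3,3),0)
    ex=np.array([np.cos(np.radians(yaw)),np.sin(np.radians(yaw))]); ey=np.array([-ex[1],ex[0]])
    c=np.array(o['eef_pos'][:2])
    def scan(base,d,L=.014):
        s=np.linspace(-L,L,57); val=[]
        for k in s:
            X=np.append(base+d*k,zr); u,v=proj(p,X); val.append(cv2.getRectSubPix(b.astype(np.float32),(1,1),(float(u),float(v)))[0,0])
        val=np.array(val); th=.5*35; i=np.nonzero((val[:-1]>th)&(val[1:]<=th))[0]
        if len(i)==0: return np.nan
        i=i[-1]; return s[i]+(s[1]-s[0])*(val[i]-th)/(val[i]-val[i+1])
    L=[scan(c+ey*.075+ex*k,ey) for k in np.linspace(-.085,.085,18)]
    T=[scan(c+ex*.1+ey*k,ex) for k in np.linspace(-.005,.068,12)]
    B=[-scan(c-ex*.1+ey*k,-ex) for k in np.linspace(-.005,.068,12)]
    f=lambda a:(round(float(np.nanmedian(a))*1000,2),round(float(np.nanstd(a))*1000,2),np.isnan(a).sum())
    sl=lambda a,k:np.degrees(np.polyfit(k,np.nan_to_num(a,nan=np.nanmedian(a)),1)[0])
    print('left',f(L),'slope',sl(L,np.linspace(-.085,.085,18)),'top',f(T),'bot',f(B))
    d=ex*(np.nanmedian(T)+np.nanmedian(B))/2+ey*np.nanmedian(L); print('centre',(c+d).round(4),'TCP',c.round(4))
edges(.108)
E
python3 edge.py
```

```text
left (3.78, 0.33, np.int64(0)) slope -0.026776640801182784 top (2.0, 0.16, np.int64(0)) bot (-1.01, 0.28, np.int64(0))
centre [ 0.523 -0.409] TCP [ 0.522  -0.4126]
```

>>> apply_moves --deltas '[[1, [0, 0, 0.01], 0], [1, [0, 0, 0.015], 0], [1, [0, 0, 0.02], 0], [1, [0, 0, 0.025], 0], [1, [0, 0, 0.03], 0], [1, [0, 0, 0.03], 0]]'

```text
t: 11.65
eef_pos: [0.5218, -0.4124, 0.0981]
tool_rot: [0.0, 0.758, 0.653, 0.0]
contact_force: [-0.7, 0.5, -0.9]
gripper_width: 0.144
grasp_force: 59.2
```

```bash
sed -i 's/^edges(.108)/import sys\nif len(sys.argv)>1: edges(float(sys.argv[1]))/' edge.py; python3 edge.py .103; python3 plan.py "[]"
```

```text
left (4.05, 0.27, np.int64(0)) slope -0.024226582454541686 top (1.71, 0.19, np.int64(0)) bot (-1.05, 0.26, np.int64(0))
centre [ 0.5227 -0.4084] TCP [ 0.5218 -0.4124]
now [ 0.5218 -0.4124  0.0982] ang 81.48 tilt [ 0. -0.] t 11.7 F [-0.7  0.6 -0.7]
```

Contact came at TCP z ≈ 0.099, exactly as predicted for lugs on pads. Now I slide gently along −y (about 2.5 mm and on to 4 mm) and watch the force.

>>> apply_moves --deltas '[[1, [-0.004, -0.001, 0], 0], [1, [-0.008, -0.002, 0], 0], [1, [-0.012, -0.002, 0], 0], [1, [-0.012, -0.002, 0.005], 0], [1, [-0.012, -0.002, 0.005], 0]]'

```text
t: 12.2
eef_pos: [0.5212, -0.4148, 0.0972]
tool_rot: [0.0, 0.758, 0.653, 0.0]
contact_force: [-0.8, 0.5, 0.2]
gripper_width: 0.144
grasp_force: 59.4
```

```bash
python3 - <<'E'
from h import *
im=cv2.imread('pics/top0.png',0); p=bot.read_camera('top')
for u,v in [(375,221),(425,229),(364,296),(415,304)]: print(u,v);print(im[v-7:v+8,u-8:u+9])
ex=np.array([np.cos(np.radians(-8.5)),np.sin(np.radians(-8.5))]); ey=np.array([-ex[1],ex[0]])
c=np.array([.522,-.4118])
for sx,sy in[(1,1),(1,-1),(-1,1),(-1,-1)]:
    print([proj(p,np.append(c+ex*(sx*.077+a)+ey*(sy*.052+b),.062)).round(1).tolist() for a,b in[(.007,.007),(.007,-.007),(-.007,-.007),(-.007,.007)]])
E
```

```text
375 221
[[101 100 101 100 102 100 100 100 101 101 100 100 100 101 100 102 101]
 [101 101 100 101 101 102 102 101 101 101 100 100 101 101 101 100 100]
 [102 101 100 102  95  97 101 100 102 102 102 102 100 100 100 101 100]
 [102 101 101 102  62  70  85  85  93  94  93  96 101 102 100 100 101]
 [102 103 101  95  65  51  43  34  41  35  42  73  97 101 101 101 100]
 [100 102 102  95  93  96  70  64  64  56  29  77 100 102 100 100 100]
 [101 101 101  93 101  98  97  97 100  83  41  80 100 101 100 101 100]
 [102 102 102  92 100 102 102 102 104  80  40  88 101 102 100  99 100]
 [102 102 102  86  98 102 102 102 105  67  32  88 101 102 102 102 100]
 [102 102 101  85  97 100 101 102 103  57  31  95 103 102 100 102 100]
 [100 101 103  85  92  92  99 100  98  60  45  95 102 101 102 101 101]
 [101 101 101 103 102  95  94  95  80  75  67  97 102 101 101 101  99]
 [101 102 101 102 102 102 101 102 103 104 103 104 101 101 102 101  99]
 [102 101 101 102 102 100 102 102 102 101 102 100 102 101 101 101  99]
 [101 101 101 100 101 101 102 102 102 101 101 101 102 103 101 100  99]]
425 229
[[ 98  99  98  97 
[... 2755 characters left out ...]
 100 100 100]
 [101 101 103  79  73  80  93 101  86  48  42  88 101 100 100  99  99]
 [101 101 101  97  88  72  64  65  58  42  54  90 101 100  99 100 100]
 [102 101 101 102 103 103 102 102 100  93  89  96 100  99 100 100 100]
 [101 100 101 101 101 100 101 101 102 101 101 101 101 100 100 100 100]
 [101 101 101 100 100 100 101 101  99 100 100  98 100 100 100  99 100]
 [101 102 102 100 100 101 101  99 101 100 100 101 101  99 100  99 101]]
[[372.3, 216.9], [379.0, 218.0], [378.1, 224.6], [371.4, 223.6]]
[[422.3, 224.7], [429.0, 225.7], [428.1, 232.4], [421.4, 231.4]]
[[361.9, 291.3], [368.7, 292.4], [367.8, 299.2], [361.0, 298.2]]
[[412.5, 299.3], [419.3, 300.4], [418.5, 307.2], [411.6, 306.2]]
```

The socket centroids were biased by the dark wall on one side. Corrected from the edges, the white centre is ≈ (0.5212,−0.4100), so the TCP target is ≈ (0.5203,−0.4127).

>>> apply_moves --deltas '[[1, [0.003, -0.002, 0], 0], [1, [0.006, -0.004, 0], 0], [1, [0.009, -0.006, 0], 0], [1, [0.01, -0.007, 0.002], 0], [1, [0.01, -0.007, 0.005], 0], [1, [0.01, -0.007, 0.005], 0]]'

```text
t: 12.85
eef_pos: [0.5201, -0.413, 0.0964]
tool_rot: [0.0, 0.758, 0.653, -0.0]
contact_force: [0.8, -2.3, 2.0]
gripper_width: 0.137
grasp_force: 59.5
```

>>> apply_moves --deltas '[[1, [0.002, 0, -0.005], 0], [1, [0.005, 0, -0.005], 0], [1, [0.008, 0, -0.005], 0], [1, [0.01, 0, -0.005], 0], [1, [0.01, 0, -0.005], 0]]'

```text
t: 13.35
eef_pos: [0.5199, -0.4105, 0.097]
tool_rot: [-0.0, 0.758, 0.653, -0.0]
contact_force: [-0.0, -1.2, 0.6]
gripper_width: 0.149
grasp_force: 59.4
```

>>> apply_moves --deltas '[[1, [0.003, 0, 0], 0], [1, [0.006, 0, 0], 0], [1, [0.009, 0, 0], 0], [1, [0.01, 0, 0], 0], [1, [0.01, 0, 0], 0]]'

```text
t: 13.85
eef_pos: [0.5204, -0.4078, 0.0966]
tool_rot: [-0.001, 0.758, 0.653, 0.0]
contact_force: [-0.4, 0.2, -1.7]
gripper_width: 0.141
grasp_force: 59.0
```

The force fell from 0.6 to −1.7 N at the same height, so the lugs are probably over the sockets. I lower gently.

>>> apply_moves --deltas '[[1, [0, 0, 0.003], 0], [1, [0, 0, 0.006], 0], [1, [0, 0, 0.009], 0], [1, [0, 0, 0.012], 0], [1, [0, 0, 0.015], 0], [1, [0, 0, 0.015], 0]]'

```text
t: 14.45
eef_pos: [0.5204, -0.4086, 0.094]
tool_rot: [-0.0, 0.758, 0.653, -0.0]
contact_force: [-0.3, 0.2, -2.4]
gripper_width: 0.147
grasp_force: 59.0
```

>>> apply_moves --deltas '[[1, [0, 0, 0.004], 0], [1, [0, 0, 0.008], 0], [1, [0, 0, 0.012], 0], [1, [0, 0, 0.016], 0], [1, [0, 0, 0.02], 0], [1, [0, 0, 0.02], 0]]'

```text
t: 15.05
eef_pos: [0.5204, -0.4085, 0.0899]
tool_rot: [-0.0, 0.758, 0.653, -0.0]
contact_force: [-0.8, -0.1, -2.2]
gripper_width: 0.146
grasp_force: 59.0
```

>>> apply_moves --deltas '[[1, [0, 0, 0.004], 0], [1, [0, 0, 0.008], 0], [1, [0, 0, 0.012], 0], [1, [0, 0, 0.016], 0], [1, [0, 0, 0.016], 0], [1, [0, 0, 0.016], 0]]'

```text
t: 15.65
eef_pos: [0.5207, -0.4087, 0.0872]
tool_rot: [0.0, 0.758, 0.653, 0.0]
contact_force: [-0.3, 0.1, 0.6]
gripper_width: 0.141
grasp_force: 59.4
```

The tray is free all the way to z 0.089 and then meets contact, which is 10 mm lower than before, so it is home. I release and lift away.

>>> apply_moves --deltas '[[0.4, [0, 0, 0], 0], [0.4, [0, 0, 0], 0], [0.4, [0, 0, 0], 0], [0.4, [0, 0, 0], 0], [0.4, [0, 0, -0.05], 0], [0.4, [0, 0, -0.15], 0], [0.4, [0, 0, -0.3], 0], [0.4, [0, 0, -0.5], 0], [0.4, [0, 0, -0.6], 0], [0.4, [0, 0, -0.6], 0]]'

```text
t: 16.65
eef_pos: [0.5228, -0.4098, 0.212]
tool_rot: [0.004, 0.758, 0.653, 0.001]
contact_force: [0.4, 0.1, 0.8]
gripper_width: 0.602
grasp_force: 0.0
```

```bash
python3 edge.py .092; python3 plan.py "[(.495,-.31,.207,90),(.4687,-.2245,.15,96.5)]"; python3 - <<'E'
from h import *
p=bot.read_camera('top'); im=np.asarray(p['color'])
sub=im[268:306,284:324].astype(int); a=cv2.imread('pics/top0.png')[...,::-1][268:306,284:324].astype(int); print('cast view diff',np.abs(sub-a).mean())
bg=np.array([185,187,187]) if 0 else np.median(a[:4].reshape(-1,3),0)
b=(np.abs(a-bg).sum(2)>45).astype(np.uint8)
ct=max(cv2.findContours(b,cv2.RETR_EXTERNAL,cv2.CHAIN_APPROX_NONE)[0],key=cv2.contourArea)
h=cv2.convexHull(ct)[:,0]; print((h+[284,268]).tolist())
print([ (atz(p,q+[284,268],.027)[:2]).round(4).tolist() for q in h.astype(float)])
s=bot.read_camera('scene')
print('dz px', proj(s,[.5034,-.0885,.2076])-proj(s,[.5034,-.0885,.2476]))
E
```

```text
left (4.55, 0.39, np.int64(0)) slope -0.04716666136749957 top (0.77, 0.11, np.int64(0)) bot (-2.18, 0.25, np.int64(0))
centre [ 0.5215 -0.4046] TCP [ 0.5215 -0.4092]
now [ 0.5215 -0.4092  0.2095] ang 81.47 tilt [ 0.0034 -0.0025] t 16.7 F [-0.5 -0.2  0.4]
(0.495, -0.31, 0.207, 90) -> [ 0.4708 -0.2047  0.0123] -0.0237
(0.4687, -0.2245, 0.15, 96.5) -> [ 0.4275 -0.1315  0.285 ] -0.0181
cast view diff 6.44671052631579
[[317, 273], [317, 291], [314, 297], [312, 299], [308, 300], [298, 300], [291, 293], [289, 286], [288, 282], [288, 278], [289, 277], [294, 275], [308, 273]]
[[0.497, -0.2541], [0.4594, -0.2541], [0.4469, -0.2478], [0.4427, -0.2436], [0.4406, -0.2351], [0.4404, -0.2141], [0.4549, -0.1994], [0.4695, -0.1951], [0.4778, -0.1929], [0.4862, -0.1929], [0.4883, -0.195], [0.4925, -0.2055], [0.4969, -0.2351]]
dz px [-1.2967837  19.22429936]
```

>>> apply_moves --deltas '[[0.2, [0.12, -0.05, 0], -0.006], [0.2, [0.26, -0.1, 0], -0.012], [0.2, [0.4, -0.16, 0.01], -0.018], [0.2, [0.471, -0.205, 0.012], -0.024], [0.2, [0.471, -0.205, 0.012], -0.024], [0.2, [0.471, -0.205, 0.012], -0.024]]'

```text
t: 17.4
eef_pos: [0.4934, -0.3097, 0.2037]
tool_rot: [-0.001, 0.707, 0.708, -0.0]
contact_force: [-0.4, -0.2, -0.2]
gripper_width: 0.804
grasp_force: 0.0
```

```bash
python3 plan.py "[(.468,-.224,.12,96.5),(.468,-.224,.02,96.5)]"
```

```text
now [ 0.4934 -0.3097  0.2037] ang 90.07 tilt [-0.0013  0.0003] t 17.4 F [-0.4 -0.2 -0.2]
(0.468, -0.224, 0.12, 96.5) -> [ 0.4285 -0.1265  0.4185] -0.0178
(0.468, -0.224, 0.02, 96.5) -> [0.  0.  0.5] -0.0
```

>>> apply_moves --deltas '[[0.2, [0.15, -0.04, 0.1], -0.006], [0.2, [0.3, -0.09, 0.2], -0.012], [0.2, [0.43, -0.127, 0.32], -0.018], [0.2, [0.43, -0.127, 0.42], -0.018], [0.2, [0.43, -0.127, 0.42], -0.018], [0.2, [0.43, -0.127, 0.42], -0.018], [0.2, [0.43, -0.127, 0.42], -0.018]]'

```text
t: 18.1
eef_pos: [0.4694, -0.2248, 0.1214]
tool_rot: [0.001, 0.666, 0.746, 0.0]
contact_force: [0.4, -1.3, 0.6]
gripper_width: 0.803
grasp_force: 0.0
```

```bash
python3 plan.py "[(.468,-.224,.04,96.5),(.468,-.224,.0,96.5)]"
```

```text
now [ 0.4694 -0.2248  0.1214] ang 96.48 tilt [ 0.0017 -0.0007] t 18.1 F [ 0.4 -1.3  0.6]
(0.468, -0.224, 0.04, 96.5) -> [ 0.0049 -0.0064  0.4071] -0.0001
(0.468, -0.224, 0.0, 96.5) -> [0.  0.  0.2] -0.0
```

>>> apply_moves --deltas '[[0.2, [0.005, -0.006, 0.1], 0], [0.2, [0.005, -0.006, 0.2], 0], [0.2, [0.005, -0.006, 0.3], 0], [0.2, [0.005, -0.006, 0.4], 0], [0.2, [0.005, -0.006, 0.47], 0], [0.2, [0.005, -0.006, 0.52], 0], [0.2, [0.005, -0.006, 0.56], 0], [0.2, [0.005, -0.006, 0.58], 0], [0.2, [0.005, -0.006, 0.58], 0]]'

```text
t: 19.0
eef_pos: [0.4671, -0.2226, 0.0044]
tool_rot: [-0.0, 0.665, 0.747, -0.0]
contact_force: [0.6, 0.1, -0.8]
gripper_width: 0.805
grasp_force: 0.0
```

```bash
python3 plan.py "[(.468,-.224,.0,96.5)]"; python3 - <<'E'
from h import *
p=bot.read_camera('scene'); o,M=st(); print(proj(p,o['eef_pos']))
save(p,'cg.png',(290,150,410,280),4)
E
```

```text
now [ 0.4671 -0.2226  0.0044] ang 96.6 tilt [-0.0002  0.    ] t 19.0 F [ 0.6  0.1 -0.8]
(0.468, -0.224, 0.0, 96.5) -> [-0.0075  0.0038  0.022 ] 0.0003
[347.21817145 236.77628651]
```

View pics/cg.png

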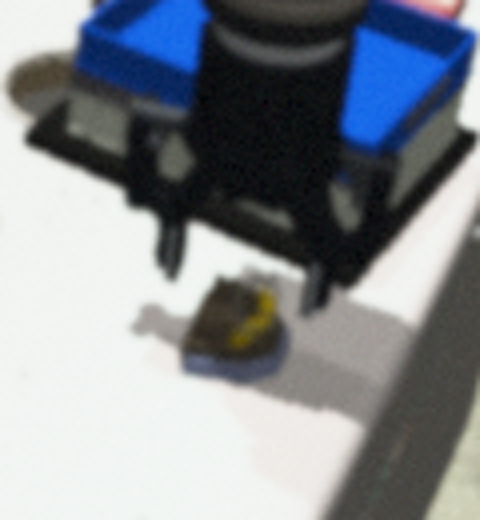

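The tips at crop (172,275) and (315,310) still hang about 35 mm above the worktop, straddling the cast at (235,330). The stacked tray looks level. I continue down in steps and watch the force.

>>> apply_moves --deltas '[[0.2, [-0.004, 0.003, 0.03], 0], [0.2, [-0.004, 0.003, 0.06], 0], [0.2, [-0.004, 0.003, 0.09], 0], [0.2, [-0.004, 0.003, 0.11], 0], [0.2, [-0.004, 0.003, 0.11], 0]]'

```text
t: 19.55
eef_pos: [0.4672, -0.223, -0.0182]
tool_rot: [-0.001, 0.665, 0.747, -0.0]
contact_force: [0.7, 0.2, 0.2]
gripper_width: 0.791
grasp_force: 0.0
```

>>> apply_moves --deltas '[[0.2, [0, 0, 0.01], 0], [0.2, [0, 0, 0.02], 0], [0.2, [0, 0, 0.02], 0]]'

```text
t: 19.85
eef_pos: [0.4676, -0.2233, -0.0216]
tool_rot: [-0.0, 0.665, 0.747, -0.0]
contact_force: [0.1, 0.3, 0.5]
gripper_width: 0.793
grasp_force: 0.0
```

>>> apply_moves --deltas '[[0.2, [0, 0, 0.01], 0], [0.2, [0, 0, 0.02], 0], [0.2, [0, 0, 0.03], 0], [0.2, [0, 0, 0.03], 0]]'

```text
t: 20.25
eef_pos: [0.4675, -0.2232, -0.0278]
tool_rot: [-0.0, 0.665, 0.747, -0.0]
contact_force: [0.2, 0.6, 0.9]
gripper_width: 0.801
grasp_force: 0.0
```

>>> apply_moves --deltas '[[0.2, [0, 0, 0.008], 0], [0.2, [0, 0, 0.015], 0], [0.2, [0, 0, 0.015], 0]]'

```text
t: 20.55
eef_pos: [0.4676, -0.2232, -0.0307]
tool_rot: [-0.0, 0.665, 0.747, -0.0]
contact_force: [0.5, 0.2, -0.3]
gripper_width: 0.798
grasp_force: 0.0
```

>>> apply_moves --deltas '[[0.2, [0, 0, 0.01], 0], [0.2, [0, 0, 0.02], 0], [0.2, [0, 0, 0.02], 0]]'

```text
t: 20.85
eef_pos: [0.4675, -0.2232, -0.0348]
tool_rot: [-0.0, 0.665, 0.747, -0.0]
contact_force: [0.2, 0.2, -0.9]
gripper_width: 0.799
grasp_force: 0.0
```

>>> apply_moves --deltas '[[0.3, [0, 0, 0], 0], [0.4, [0, 0, 0], 0], [0.5, [0, 0, 0], 0], [0.6, [0, 0, 0], 0], [0.6, [0, 0, 0], 0], [0.6, [0, 0, 0], 0]]' --squeeze 25

```text
t: 21.45
eef_pos: [0.4678, -0.2233, -0.0344]
tool_rot: [0.0, 0.665, 0.747, 0.0]
contact_force: [0.1, 0.9, 2.1]
gripper_width: 0.627
grasp_force: 26.7
```

Width 0.627 ≈ 54 mm: the base is pinched properly. I lift and turn.

>>> apply_moves --deltas '[[0.6, [0, 0, -0.05], 0], [0.6, [0, 0, -0.15], 0], [0.6, [0, 0, -0.3], 0], [0.6, [0, 0, -0.45], 0], [0.6, [0, 0, -0.6], 0], [0.6, [0, 0, -0.75], 0], [0.6, [0, 0, -0.82], 0], [0.6, [0, 0, -0.82], 0]]'

```text
t: 22.25
eef_pos: [0.469, -0.2238, 0.1315]
tool_rot: [0.002, 0.665, 0.747, 0.0]
contact_force: [0.1, 0.3, -0.8]
gripper_width: 0.626
grasp_force: 26.7
```

>>> apply_moves --deltas '[[0.6, [0, 0, 0], -0.018], [0.6, [0, 0, 0], -0.036], [0.6, [0, 0, 0], -0.054], [0.6, [0, 0, 0], -0.072], [0.6, [0, 0, 0], -0.09], [0.6, [0, 0, 0], -0.108], [0.6, [0, 0, 0], -0.126], [0.6, [0, 0, 0], -0.144], [0.6, [0, 0, 0], -0.162], [0.6, [0, 0, 0], -0.18], [0.6, [0, 0, 0], -0.198], [0.6, [0, 0, 0], -0.208]]'

```text
t: 23.45
eef_pos: [0.4665, -0.2228, 0.1276]
tool_rot: [-0.001, 0.072, 0.997, 0.001]
contact_force: [-0.5, 1.3, -0.7]
gripper_width: 0.626
grasp_force: 26.7
```

```bash
python3 plan.py "[(.4676,-.402,.13,171.5),(.4676,-.402,.032,171.5)]"; python3 -c "
from h import *
o,M=st();print(o['gripper_width'],o['grasp_force'],o['q'])"
```

```text
now [ 0.4665 -0.2228  0.1276] ang 171.72 tilt [-0.0025  0.0018] t 23.45 F [-0.5  1.3 -0.7]
(0.4676, -0.402, 0.13, 171.5) -> [-0.1345 -0.8857 -0.012 ] 0.0006
(0.4676, -0.402, 0.032, 171.5) -> [0.   0.   0.49] -0.0
0.6261446290963445 26.65844338014722 [ 0.93474327  0.39939883 -0.74597379  1.95741508  0.33800482  0.91488173
  1.44372358]
```

>>> apply_moves --deltas '[[0.6, [-0.01, -0.08, -0.01], 0], [0.6, [-0.03, -0.2, -0.01], 0], [0.6, [-0.05, -0.34, -0.01], 0], [0.6, [-0.07, -0.48, -0.01], 0], [0.6, [-0.09, -0.62, -0.01], 0], [0.6, [-0.115, -0.75, -0.01], 0], [0.6, [-0.13, -0.85, -0.01], 0], [0.6, [-0.134, -0.886, -0.01], 0], [0.6, [-0.134, -0.886, -0.01], 0], [0.6, [-0.134, -0.886, -0.01], 0]]'

```text
t: 24.45
eef_pos: [0.468, -0.4007, 0.1307]
tool_rot: [-0.0, 0.074, 0.997, 0.001]
contact_force: [0.8, 1.4, -0.5]
gripper_width: 0.626
grasp_force: 26.7
```

```bash
python3 plan.py "[(.4676,-.402,.032,171.5)]"; python3 - <<'E'
from h import *
# held cast vs stacked tray, scene view: cast blobs (lavender base / yellow) and tray seen from top
s=bot.read_camera('scene'); t=bot.read_camera('top')
for n,p in(('scene',s),('top',t)):
    for d in bot.look_for(p,'cast_centre'): print(n,np.round(d['point'],3),round(d['confidence'],2),proj(p,d['point']).round())
E
```

```text
now [ 0.468  -0.4007  0.1307] ang 171.56 tilt [-0.0008  0.0017] t 24.45 F [ 0.8  1.4 -0.5]
(0.4676, -0.402, 0.032, 171.5) -> [ 0.0008 -0.0066  0.4935] 0.0002
scene [ 0.65  -0.218  0.012] 0.91 [274. 210.]
scene [ 0.461 -0.383  0.179] 0.82 [385. 137.]
scene [0.48  0.098 0.017] 0.75 [270. 341.]
top [ 0.652 -0.228  0.017] 0.95 [304. 200.]
top [0.478 0.086 0.017] 0.88 [156. 281.]
top [ 0.496 -0.383  0.18 ] 0.68 [394. 276.]
```

>>> apply_moves --deltas '[[0.6, [0.001, -0.006, 0.06], 0], [0.6, [0.001, -0.006, 0.14], 0], [0.6, [0.001, -0.006, 0.22], 0], [0.6, [0.001, -0.006, 0.3], 0], [0.6, [0.001, -0.006, 0.37], 0], [0.6, [0.001, -0.006, 0.43], 0], [0.6, [0.001, -0.006, 0.465], 0], [0.6, [0.001, -0.006, 0.48], 0], [0.6, [0.001, -0.006, 0.48], 0], [0.6, [0.001, -0.006, 0.48], 0]]'

```text
t: 25.65
eef_pos: [0.4681, -0.4039, 0.0361]
tool_rot: [0.0, 0.074, 0.997, -0.0]
contact_force: [-0.3, 0.9, -0.8]
gripper_width: 0.625
grasp_force: 26.7
```

>>> apply_moves --deltas '[[0.6, [0, 0, 0.007], 0], [0.6, [0, 0, 0.015], 0], [0.6, [0, 0, 0.022], 0], [0.6, [0, 0, 0.022], 0]]'

```text
t: 26.05
eef_pos: [0.4674, -0.4037, 0.031]
tool_rot: [-0.0, 0.074, 0.997, 0.0]
contact_force: [-0.3, -0.2, -0.5]
gripper_width: 0.626
grasp_force: 26.7
```

>>> apply_moves --deltas '[[0.6, [0, 0, 0.005], 0], [0.6, [0, 0, 0.01], 0], [0.6, [0, 0, 0.01], 0]]'

```text
t: 26.35
eef_pos: [0.4677, -0.4037, 0.0291]
tool_rot: [0.0, 0.074, 0.997, -0.0]
contact_force: [-0.1, -0.1, 0.3]
gripper_width: 0.625
grasp_force: 26.8
```

>>> apply_moves --deltas '[[0.6, [0, 0, 0.006], 0], [0.6, [0, 0, 0.006], 0], [0.6, [0, 0, 0.006], 0]]'

```text
t: 26.65
eef_pos: [0.4677, -0.4038, 0.0281]
tool_rot: [0.0, 0.074, 0.997, -0.0]
contact_force: [-1.5, -0.0, 1.8]
gripper_width: 0.627
grasp_force: 27.0
```

Contact is confirmed: force rises about 1.5 N per mm. I open (moderately, walls are 71 mm to each side) and withdraw straight up.

>>> apply_moves --deltas '[[0.32, [0, 0, 0], 0], [0.25, [0, 0, 0], 0], [0.15, [0, 0, 0], 0], [0.15, [0, 0, 0], 0], [0.15, [0, 0, -0.05], 0], [0.15, [0, 0, -0.15], 0], [0.15, [0, 0, -0.3], 0], [0.15, [0, 0, -0.5], 0], [0.15, [0, 0, -0.7], 0], [0.15, [0, 0, -0.85], 0], [0.15, [0, 0, -0.85], 0]]'

```text
t: 27.75
eef_pos: [0.4705, -0.4049, 0.2039]
tool_rot: [0.004, 0.074, 0.997, -0.003]
contact_force: [0.6, -0.5, 0.7]
gripper_width: 0.852
grasp_force: 0.0
```

```bash
python3 plan.py "[(.34,-.56,.20,171.5)]"
```

```text
now [ 0.4705 -0.4049  0.2039] ang 171.48 tilt [ 0.0071 -0.0056] t 27.75 F [ 0.6 -0.5  0.7]
(0.34, -0.56, 0.2, 171.5) -> [ 0.5304 -0.8637  0.0193] -0.0
```

>>> apply_moves --deltas '[[0.15, [0.06, -0.1, 0], 0], [0.15, [0.15, -0.25, 0], 0], [0.15, [0.26, -0.43, 0], 0], [0.15, [0.37, -0.6, 0], 0], [0.15, [0.47, -0.77, 0], 0], [0.15, [0.53, -0.86, 0.02], 0], [0.15, [0.53, -0.86, 0.02], 0], [0.15, [0.53, -0.86, 0.02], 0]]'

```text
t: 28.55
eef_pos: [0.3373, -0.5574, 0.1936]
tool_rot: [0.0, 0.075, 0.997, 0.001]
contact_force: [1.1, 0.8, -1.3]
gripper_width: 0.845
grasp_force: 0.0
```

```bash
python3 - <<'E'
from h import *
s=bot.read_camera('scene'); t=bot.read_camera('top')
for n,p in(('scene',s),('top',t)):
    for g in('cast_centre','wax_jar','dropper'):
        for d in bot.look_for(p,g): print(n,g,np.round(d['point'],3),round(d['confidence'],2))
im=np.asarray(t['color']); hsv=cv2.cvtColor(im,cv2.COLOR_RGB2HSV)
m=cv2.inRange(hsv,(100,150,40),(125,255,255)); m[:190]=0; m[:,:335]=0; m[:,455:]=0
n,l,st_,c=cv2.connectedComponentsWithStats(m); print(st_[1:][st_[1:,4]>100])
k=np.vstack([np.argwhere(l==i)[:,::-1] for i in range(1,n) if st_[i,4]>100]).astype(float)
for z in(.092,.102):
    h=np.array([atz(t,q,z)[:2] for q in cv2.convexHull(k.astype(np.float32))[:,0]],np.float32); print(z,cv2.minAreaRect(h))
# cast in tray: nonblue, non-bar pixels inside tray, split lavender/teeth
hull=np.zeros(m.shape,np.uint8); cv2.fillConvexPoly(hull,cv2.convexHull(k.astype(np.int32)),1)
nb=((hull>0)&(m==0)).astype(np.uint8); nb=cv2.morphologyEx(nb,cv2.MORPH_OPEN,np.ones((3,3)))
n,l,s2,c2=cv2.connectedComponentsWithStats(nb)
for i in range(1,n):
    if s2[i,4]>60:
        q=np.argwhere(l==i)[:,::-1].astype(float); P=np.array([atz(t,x,.091)[:2] for x in q],np.float32); print('blob',s2[i],cv2.minAreaRect(P))
E
python3 - <<'E'
import sys; sys.path.insert(0,'.')
import os; os.chdir('.')
from tri import *
E
```

```text
scene cast_centre [ 0.472 -0.39   0.075] 0.92
scene cast_centre [0.482 0.094 0.016] 0.92
scene cast_centre [ 0.644 -0.219  0.011] 0.65
scene cast_centre [ 0.7   -0.124  0.035] 0.61
scene wax_jar [ 0.499 -0.338  0.018] 0.73
scene dropper [ 0.701 -0.124  0.034] 0.61
scene dropper [ 0.521 -0.404  0.079] 0.33
top cast_centre [ 0.657 -0.229  0.018] 0.9
top cast_centre [ 0.475 -0.394  0.082] 0.78
top cast_centre [0.477 0.086 0.02 ] 0.56
top wax_jar [ 0.764 -0.024  0.045] 0.67
top wax_jar [ 0.526 -0.42   0.063] 0.55
top wax_jar [ 0.56  -0.34   0.012] 0.38
top dropper [ 0.701 -0.136  0.04 ] 0.46
[[ 351  208   89  111 6445]]
0.092 ((0.5211820602416992, -0.40644925832748413), (0.15316306054592133, 0.20060963928699493), 81.41736602783203)
0.102 ((0.5212399959564209, -0.404203861951828), (0.15169799327850342, 0.19869066774845123), 81.41736602783203)
blob [374 256  56  15 417] ((0.5199535489082336, -0.41797173023223877), (0.11174646019935608, 0.014784721657633781), 81.3160400390625)
blob [377 268  30  33 763] ((0.4756648540496826, -0.3975679576396942), (0.05518655106425285, 0.06234383583068848), 81.16370391845703)
[ 0.3378782  -0.55757812  0.1940749 ] ang 171.5431046543909 F [-0.25  0.32  0.05] T [0.016 0.01  0.021] 0.8481043531390998 28.95
areas [ 309  134  100   63 2864] [ 351  208   89  111 6143]
underside [ 0.5255 -0.4275  0.0473] rpy deg [-1.18 -0.   64.89] rms 5.42 offset z TCP-under 0.1467926957451961
```

The checks agree. The tray sits at the 10 mm lower home height: it dropped free and then met contact, and the cast touched the floor at exactly the home level. The cast stands upright in the near half, and the bystanders I could locate are where they were.

```bash
python3 -c "
from station import bot
print(bot.hand_in())"
```

```text
the job is handed in; nothing more can be done
None
```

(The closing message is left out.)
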